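Temperature round at the kitchen pass

TASK

Do the temperature round: first stir the pot with one full clockwise turn (seen from above) of the crank on its lid, then take the surface probe and touch its sprung tip, gently and for about a second each, to the brass test point on the pot's lid and next to the one on every tub on the counter, from the tallest tub to the lowest. By the end the probe stands upright in its holder again, every tub stands upright on the floor of the cold tray, and the other things on the counter have been left alone.

Things in the scene. Friction and masses are not known exactly. Their poses are not given: they have to be found in the camera images.
- pot: stainless pot, 190 mm across, closed by a flat lid 120 mm above the counter; fixed. Origin on its axis at the counter; z up. Two side handles at +y and -y reach 127 mm from the axis, 94 mm high. In the lid: the brass test point at -x, 76 mm from the axis, and the crank on the axis.
- pot_spot (a point): a brass disc 18 mm across, centre of its top face: the test point on the pot lid, 123 mm above the counter, 3 mm proud of the lid
- crank (a joint): turn of the crank about the pot's upright axis, rad: near 0 at the start (against its stop), grows clockwise seen from above, one full turn is 6.28, stop at 6.9; friction holds it where it is left (needs about 3 N at the grip)
- knob_mid (a point): middle of the crank's upright grip: a black freely spinning knob 22 mm across and 42 mm tall, 50 mm from the pot's axis; this point is 167 mm above the counter, 18 mm below the knob's top and 24 mm above its foot, where the flat crank arm (16 mm wide) runs to the axis
- holder: grey plastic probe holder, fixed: an upright block 46 x 46 mm, 75 mm tall, with a square 17 mm hole straight down its middle, on a thin 60 x 60 mm foot; origin under its centre, z up
- holder_mouth (a point): centre of the hole's mouth, 75 mm above the counter
- probe: surface thermometer probe, loose, 145 mm long, standing tip down in the holder at the start: black round handle 28 mm across and 75 mm long on a 10 mm stem, 70 mm long with its sprung tip. Origin at the unpressed tip, z along the probe towards the handle; the handle spans z = 70 to 145 mm, and its lower shoulder rests on the holder's top, so that in the holder the origin is 5 mm above the counter
- tip (a point): end of the probe's sprung tip (8.4 mm across)
- plunger (a joint): how far the probe's tip is pressed in, m: 0 free, 0.010 fully in (0.5 N to start, 3 N fully in)
- tray: cold tray of bare aluminium, fixed, 234 x 234 mm outside, rim 16 mm high, walls and floor 5 mm thick (inside 224 x 224 mm); origin under its centre, z up, sides along x and y
- tub_tall: tall round white tub with blue lid, 66 mm across, 85 mm tall; origin at the centre of its underside, z up (the tubs are loose; two to four of the four kinds are present)
- tub_tall_spot (a point): a brass disc 18 mm across, centre of its top face: the test point, in the middle of the tall tub's lid, 87 mm above its underside
- tub_square: square white tub with blue lid, 60 x 60 mm, 66 mm tall; origin at the centre of its underside, sides along x and y
- tub_square_spot (a point): a brass disc 18 mm across, centre of its top face: the test point, in the middle of the square tub's lid, 68 mm above its underside
- tub_small: small round white tub with blue lid, 56 mm across, 52 mm tall; origin at the centre of its underside
- tub_small_spot (a point): a brass disc 18 mm across, centre of its top face: the test point, in the middle of the small tub's lid, 54 mm above its underside
- tub_flat: low oblong white tub with blue lid, 78 mm (x) by 50 mm (y), 38 mm tall; origin at the centre of its underside
- tub_flat_spot (a point): a brass disc 18 mm across, centre of its top face: the test point, in the middle of the low tub's lid, 40 mm above its underside
- squeeze_bottle: bystander: clear bottle, 52 mm across, 150 mm tall, to be left alone; origin under its centre
- spice_jar: bystander: amber jar, 48 mm across, 80 mm tall, to be left alone; origin under its centre

How it is judged:
By the outcome, as a careful person would: the job done as asked, in the order asked, and still so for the second after the job is handed in, with the robot touching nothing.
Of tub_tall, tub_square, tub_small, tub_flat only 2 to 4 are there at a start; the rules pass over those that are not, and their reading is None.
At some moment in a run one of tub_tall, tub_square, tub_small, tub_flat may be knocked a few centimetres aside while the robot is not near it.
It also fails if it takes over 210 s, if anything falls off the work surface, if the arm or the gripper's body presses on something with over 40 N, if the wrist force passes 120 N, or if a joint passes its speed limit or range.

ROBOT

A 6-joint arm with a two-finger parallel gripper is mounted at the origin on the work surface. World frame = base frame: x ahead of the robot, y to its left, z up, the work surface at z = 0. Lengths are in m, angles in rad, forces in N, time in s.
With the tool pointing down it reaches from about 0.35 to 0.975 m from the base axis. Payload 4.9 kg.
Tool frame: the origin (TCP) lies at the very end of the fingers, on their centre line; the grasp point (between the pads) lies 19 mm behind it; z points along the fingers, y is the line along which they close (so a half turn about z gives the same grasp; the last joint's range is limited). The gripper opens to 85 mm and grips with 20 to 120 N. Pads are 22 mm wide; open, the fingers measure 114 mm over their backs; the gripper's body (76 mm by 85 mm) begins 54 mm behind the grasp point. The pads swing forward as they close: fully open they stand 13 mm farther back than shut.
Start: joints at [-1.259, 0.053, 1.613, -0, 1.476, -0.119], TCP at [0.261, -0.568, 0.231] pointing down, gripper open.
Joint ranges: [-3.01, 3.01], [-1.01, 2.22], [0.06, 2.58], [-1.02, 4.17], [0.09, 2.62], [-3.14, 3.14]. Speed limits (rad/s): [2.57, 2.57, 3.14, 3.14, 3.14, 3.14].

INTERFACE

Orientations are given as a unit quaternion [w, x, y, z].
In Python, from plant import manip gives the robot as it stands.
- The arm moves only by the tool send_rows, never from a script. Its argument "increments" is a list of rows, each an object of numbers: "claw": the closure, from -1 (fully open) to 1 (shut); "dx", "dy", "dz": the shift along the tool's x, y, z in units of 0.5 m (1.0 is 0.5 m); "yaw": the turn about the tool's z in units of 1.5 rad (1.0 is 1.5 rad). A call has 1 to 20 rows; each row is the pose to reach, as a shift and turn from the pose commanded when the call began, along the tool's axes at that moment; what a row does not reach only later rows make up. A row lasts 1/8 s, in which the tool goes at most 62.5 mm and 10.7 degrees, less where a joint would pass 70% of its speed; a pose out of reach is approached as far as the arm can. A call with a number of a shift or a turn outside -1 to 1 is refused whole. A call with a gripper value outside its range is refused whole. The fingers move at their own pace and stop on an object; the grip force is fixed at half the most. Time passes only in rows, so rows that repeat a pose let the fingers close. It gives the time, the measured TCP pose, the force, the opening and the grip force at its end, in the units of the state.
- manip.state(): the state, without advancing time (a new reading comes with each control period).
- manip.grab_frame(name): name is "side" or "top"; returns the picture (480x640x3 uint8, red, green, blue); there is no depth.
- manip.camera_params(name): a dict with "camera_matrix" (3x3 intrinsics, pixels), "k1" (the pictures are not rectified: a ray, as slopes to the right and down, at radius r is drawn at 1 + k1 r^2 times it, then the intrinsics apply), "extrinsics" (4x4, takes a point from world to camera coordinates). Camera axes: x right, y down, z forward; pixel columns grow to the right and rows downward; lengths in m; the calibration is good to about 2 mm. A picture is of the moment at which its call begins. camera_params takes no time and is no camera call.
- manip.job_done(): hands the job in; it is judged then, once.
The state is a dict: "time": time; "joint_pos": joint angles; "joint_vel": joint speeds; "joint_efforts": joint torques, N m; "tool_pos": TCP position; "tool_rot": TCP orientation; "contact_force": force on the tool from outside, world axes, zero at the start; "ft_torque": the same for the moment, N m; "gripper_width": opening from 0.0 (shut) to 1.0 (fully open); "grasp_force": force on a finger pad.
Only numpy, scipy, OpenCV 4.12 (cv2) and the standard library are available. Lean on these libraries where they do the work, as an engineer would, in place of code of your own. Each camera call takes 0.05 s, during which the arm holds its last target. There are 200 camera calls.

## Working session

There is one attempt and no reset: what is moved stays moved. The work goes in short steps, Python scripts to look and compute and a tool call to move; the robot and the scene stay as the last step left them, time stands still between calls to the robot, and variables do not carry over. Pictures are saved under pics/ and viewed, at most 14 in all, crops included, and the job is handed in when it is done.

Besides the shell and the picture viewer there is one more tool, called after "Emit:" as a command line: name --argument value ..., lists and objects as JSON in quotes. send_rows: Moves the arm, as the interface text tells. Shifts and turns lie within -1 to 1; 1 stands for 0.5 m of shift or 1.5 rad of turn. Its arguments: {"type":"object","properties":{"increments":{"type":"array","items":{"type":"object","properties":{"claw":{"type":"number"},"dx":{"type":"number"},"dy":{"type":"number"},"dz":{"type":"number"},"yaw":{"type":"number"}}}}},"required":["increments"]}

```bash
ls; mkdir -p pics; cat > h.py <<'E'
import numpy as np, cv2
from plant import manip
def snap(n,f):
    im=manip.grab_frame(n); cv2.imwrite('pics/'+f,im[:,:,::-1]); return im
def cam(n):
    p=manip.camera_params(n); return np.array(p['camera_matrix']),p['k1'],np.array(p['extrinsics'])
def pix2w(n,u,v,z):
    K,k1,E=cam(n); d=np.array([(u-K[0,2])/K[0,0],(v-K[1,2])/K[1,1]]); s=d.copy()
    for _ in range(30): s=d/(1+k1*(s@s))
    r=E[:3,:3].T@np.array([*s,1]); o=-E[:3,:3].T@E[:3,3]
    return o+r*(z-o[2])/r[2]
def w2pix(n,P):
    K,k1,E=cam(n); c=E[:3,:3]@np.array(P)+E[:3,3]; s=c[:2]/c[2]; s=s*(1+k1*(s@s))
    return K[:2,:2]@s+K[:2,2]
E
python3 - <<'E'
from h import *
for n in('top','side'):
    snap(n,n+'0.png');K,k1,X=cam(n);print(n,K.round(1).tolist(),k1,X.round(3).tolist(),(-X[:3,:3].T@X[:3,3]).round(3))
print(manip.state())
E
```

```text
pics
top [[567.2, 0.0, 321.8], [0.0, 567.2, 230.5], [0.0, 0.0, 1.0]] -0.11764493683569785 [[0.013, -1.0, -0.001, -0.064], [-0.997, -0.013, -0.071, 0.511], [0.071, 0.002, -0.998, 1.355], [0.0, 0.0, 0.0, 1.0]] [ 0.415 -0.06   1.387]
side [[588.2, 0.0, 321.7], [0.0, 588.2, 248.5], [0.0, 0.0, 1.0]] -0.04986521088034225 [[-0.996, -0.087, 0.014, 0.53], [-0.071, 0.686, -0.724, 0.186], [0.054, -0.722, -0.689, 1.136], [0.0, 0.0, 0.0, 1.0]] [0.48 0.74 0.91]
{'time': 0.1, 'joint_pos': array([-1.25896712e+00,  5.33413464e-02,  1.61413929e+00, -1.74317202e-05,
        1.47597585e+00, -1.18972167e-01]), 'joint_vel': array([ 0.00106485, -0.00225884, -0.00233257,  0.00028357, -0.00061779,
        0.00104476]), 'joint_efforts': array([ 6.11625292e-04, -3.94907463e+01, -3.71363032e+01, -1.05640179e-04,
        3.93429204e-03,  6.22088301e-07]), 'tool_pos': array([ 0.26084118, -0.56736184,  0.23016502]), 'tool_rot': array([-9.26755485e-04,  9.76890228e-01,  2.13739593e-01, -9.83601086e-05]), 'contact_force': array([-1.28408094, -0.7260109 , -0.16706428]), 'ft_torque': array([ 0.00669066, -0.02447155, -0.05285747]), 'grasp_force': 0.0, 'gripper_width': 1.0028156523138776}
```

View pics/top0.png

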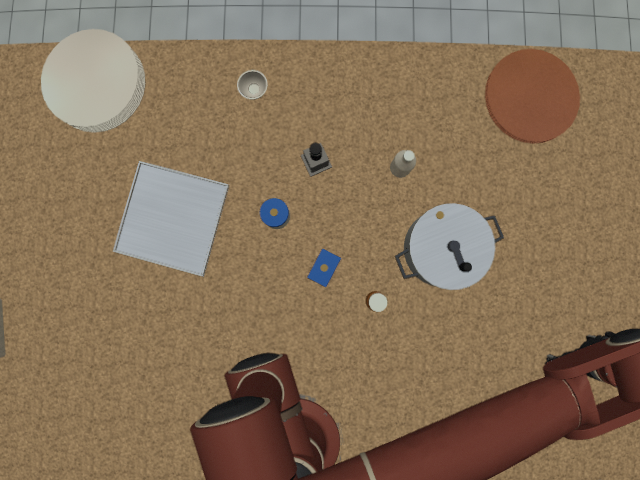

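View pics/side0.png

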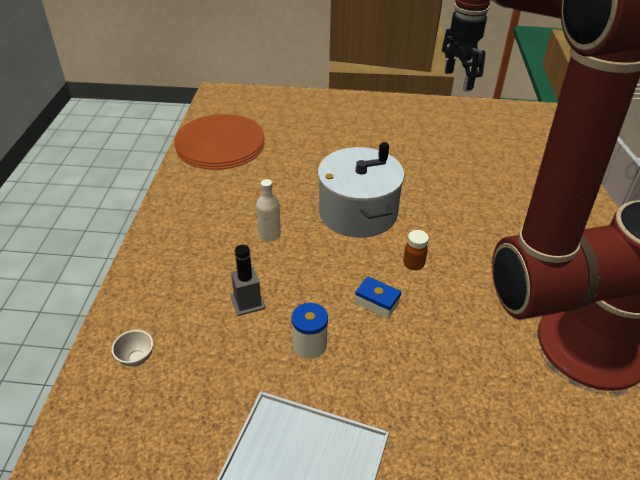

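The top view shows the round tub at (274,212), the flat tub at (324,268), the tray at (172,219), the probe and holder at (316,155), and the pot at (452,247). On the pot, the brass spot is at (440,215) and the knob at (466,267). The bottle is at (404,162) and the jar at (378,302). The side view shows the same objects.

```bash
cat > m.py <<'E'
from h import *
def blobs(im,kind,amin=15):
    h=cv2.cvtColor(im,cv2.COLOR_RGB2HSV)
    if kind=='blue': m=cv2.inRange(h,(105,150,60),(125,255,255))
    n,l,s,c=cv2.connectedComponentsWithStats(m)
    return [(s[i],c[i],(l==i)) for i in range(1,n) if s[i][4]>amin]
E
python3 - <<'E'
from m import *
for n in('top','side'):
    im=cv2.imread(f'pics/{n}0.png')[:,:,::-1].copy()
    for s,c,m in blobs(im,'blue'):
        cn=max(cv2.findContours(m.astype('uint8'),0,2)[0],key=cv2.contourArea)
        mu=cv2.moments(cn); cx,cy=mu['m10']/mu['m00'],mu['m01']/mu['m00']
        print(n,s,cx,cy,cv2.minAreaRect(cn),{z:pix2w(n,cx,cy,z)[:2].round(4).tolist() for z in(.038,.052,.085)})
        if n=='top':
            z=.038 if abs(cx-324)<9 else .085
            W=np.array([pix2w(n,*q[0],z)[:2] for q in cn]).astype('float32'); print(cv2.minAreaRect(W*1000), cv2.minEnclosingCircle(W*1000))
P=lambda *a:print(a,pix2w(*a)[:2].round(4))
P('top',440,215,.123);P('side',329,176.5,.123);P('top',454,246,.140);P('top',466,267,.185);P('side',384,146,.185)
P('top',316,149,.15);P('side',242.5,249,.15)
for q in[(142,163),(227,185),(203,275),(115,251)]:P('top',*q,.016)
im=cv2.imread('pics/top0.png'); a=im[125:325,90:290];b=im[135:300,370:520]
c=np.hstack([cv2.resize(im[140:320,90:340],None,fx=2,fy=2),cv2.resize(im[140:320,380:510],None,fx=2,fy=2)]);cv2.imwrite('pics/c0.png',c);print(c.shape)
E
```

```text
top [260 199  28  28 546] 273.9270008795075 212.27821753151568 ((273.5, 212.5), (27.0, 27.0), 90.0) {0.038: [0.5529, 0.0576], 0.052: [0.5515, 0.0564], 0.085: [0.5481, 0.0535]}
((547.6700439453125, 54.46240234375), (62.67121505737305, 62.547706604003906), 0.7551055550575256) ((547.9130249023438, 53.649200439453125), 32.47475814819336)
top [308 249  32  37 586] 323.8103975535168 267.41951626355296 ((323.8048095703125, 267.2984924316406), (20.228544235229492, 32.223716735839844), 27.474430084228516) {0.038: [0.4229, -0.0635], 0.052: [0.4229, -0.0635], 0.085: [0.4227, -0.0634]}
((423.2743225097656, -63.50794219970703), (47.996578216552734, 76.45572662353516), 63.211158752441406) ((423.5114440917969, -62.29710006713867), 43.17597961425781)
side [356 277  45  33 771] 377.6816913500751 292.4992487658296 ((377.6195373535156, 292.32440185546875), (40.36927795410156, 22.140241622924805), 24.775142669677734) {0.038: [0.425, -0.0586], 0.052: [0.4259, -0.0458], 0.085: [0.4279, -0.0156]}
side [292 303  36  31 810] 309.14426361261803 317.771750050231 ((309.5, 318.0), (30.0, 35.0), 90.0) {0.038: [0.5546, 0.0198], 0.052: [0.5534, 0.0314], 0.085: [0.5506, 0.0586]}
('top', 440, 215, 0.123) [ 0.5432 -0.3232]
('side', 329, 176.5, 0.123) [ 0.5451 -0.3189]
('top', 454, 246, 0.14) [ 0.473  -0.3509]
('top', 466, 267, 0.185) [ 0.4265 -0.3663]
('side', 384, 146, 0.185) [ 0.4283 -0.3602]
('top', 316, 149, 0.15) [ 0.6836 -0.0425]
('side', 242.5, 249, 0.15) [ 0.686  -0.0404]
('top', 142, 163, 0.016) [0.6741 0.3906]
('top', 227, 185, 0.016) [0.6209 0.176 ]
('top', 203, 275, 0.016) [0.4003 0.2291]
('top', 115, 251, 0.016) [0.455  0.4502]
(360, 760, 3)
```

View pics/c0.png

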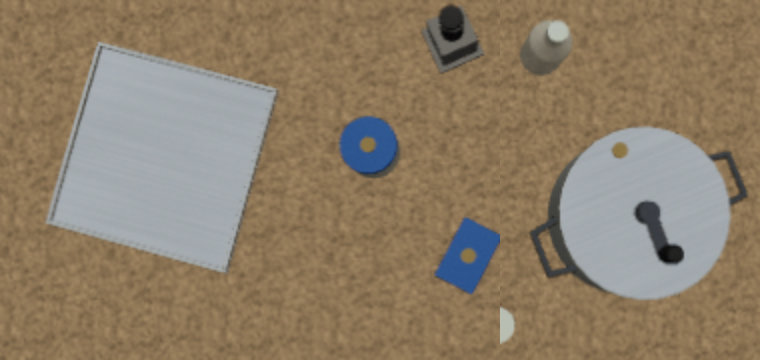

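Emit:
send_rows --increments '[{"dx": 0.15,"dy": -0.07,"dz": -0.06,"yaw": 0.1,"claw": -1},{"dx": 0.3,"dy": -0.15,"dz": -0.06,"yaw": 0.2,"claw": -1},{"dx": 0.4,"dy": -0.2,"dz": -0.06,"yaw": 0.286,"claw": -0.3},{"dx": 0.472,"dy": -0.231,"dz": -0.06,"yaw": 0.286,"claw": -0.3},{"dx": 0.472,"dy": -0.231,"dz": -0.06,"yaw": 0.286,"claw": -0.3},{"dx": 0.472,"dy": -0.231,"dz": -0.06,"yaw": 0.286,"claw": -0.3},{"dx": 0.472,"dy": -0.231,"dz": -0.06,"yaw": 0.286,"claw": -0.3}]'

```text
time: 0.98
tool_pos: [0.4264, -0.3654, 0.2609]
tool_rot: [0.0, 1.0, 0.0, -0.0]
contact_force: [0.4, -0.5, -0.0]
gripper_width: 0.649
grasp_force: 0.0
```

```bash
python3 - <<'E'
from h import *
s=manip.state();print(s['time'],s['tool_pos'].round(4),s['tool_rot'].round(4),s['gripper_width'],s['joint_pos'].round(3),s['contact_force'].round(2))
a=snap('top','t1.png');b=snap('side','s1.png')
cv2.imwrite('pics/ts1.png',np.hstack([cv2.resize(a,(400,300)),b[90:390,200:600]])[:,:,::-1])
E
```

```text
0.975 [ 0.4264 -0.3654  0.2609] [ 0.e+00  1.e+00  2.e-04 -4.e-04] 0.6491895150517251 [-8.410e-01 -1.140e-01  1.727e+00 -1.000e-03  1.529e+00  7.300e-01] [ 0.43 -0.54 -0.01]
```

View pics/ts1.png

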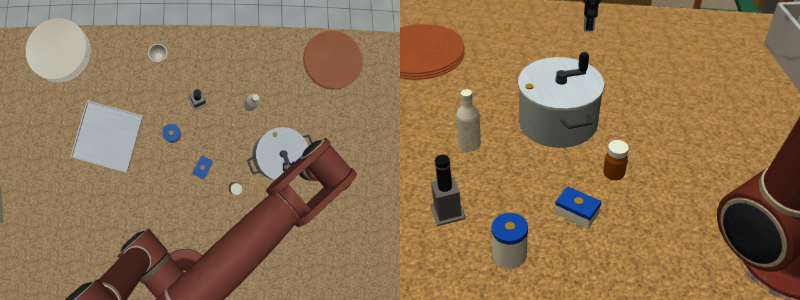

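Emit:
send_rows --increments '[{"dx": 0.002,"dy": -0.002,"dz": 0.1,"claw": -0.3},{"dx": 0.002,"dy": -0.002,"dz": 0.17,"claw": -0.3},{"dx": 0.002,"dy": -0.002,"dz": 0.212,"claw": -0.3},{"dx": 0.002,"dy": -0.002,"dz": 0.212,"claw": -0.3},{"dx": 0.002,"dy": -0.002,"dz": 0.212,"claw": 1},{"dx": 0.002,"dy": -0.002,"dz": 0.212,"claw": 1},{"dx": 0.002,"dy": -0.002,"dz": 0.212,"claw": 1},{"dx": 0.002,"dy": -0.002,"dz": 0.212,"claw": 1},{"dx": 0.002,"dy": -0.002,"dz": 0.212,"claw": 1},{"dx": 0.002,"dy": -0.002,"dz": 0.212,"claw": 1}]'

```text
invalid input
```

```bash
python3 - <<'E'
from h import *
s=manip.state();print(s['tool_pos'].round(4),s['gripper_width'],s['grasp_force'],s['contact_force'].round(2))
a=snap('top','t2.png');b=snap('side','s2.png')
cv2.imwrite('pics/ts2.png',np.hstack([cv2.resize(a[180:330,380:530],(450,450)),cv2.resize(b[90:240,280:430],(350,450))])[:,:,::-1])
E
```

```text
[ 0.4262 -0.3656  0.261 ] 0.6516907135861095 0.0 [ 0.37 -0.83  0.52]
```

View pics/ts2.png

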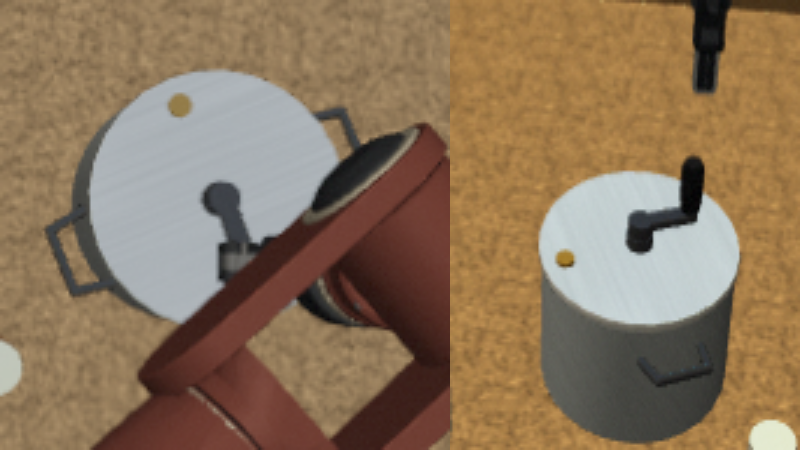

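Emit:
send_rows --increments '[{"dx": 0.002,"dy": -0.002,"dz": 0.1,"yaw": 0,"claw": -0.3},{"dx": 0.002,"dy": -0.002,"dz": 0.12,"yaw": 0,"claw": -0.3},{"dx": 0.002,"dy": -0.002,"dz": 0.12,"yaw": 0,"claw": -0.3}]'

```text
time: 1.55
tool_pos: [0.4276, -0.3634, 0.2007]
tool_rot: [-0.001, 1.0, 0.001, -0.001]
contact_force: [-0.2, 0.1, 0.0]
gripper_width: 0.65
grasp_force: 0.0
```

```bash
python3 - <<'E'
from h import *
s=manip.state();print(s['tool_pos'].round(4),s['gripper_width'],s['grasp_force'],s['contact_force'].round(2))
print(w2pix('side',s['tool_pos']),w2pix('side',[.4274,-.3645,.185]))
b=snap('side','s3.png')
cv2.imwrite('pics/s3c.png',cv2.resize(b[70:190,320:450],None,fx=4,fy=4)[:,:,::-1])
E
```

```text
[ 0.4276 -0.3634  0.2007] 0.6498179567309937 0.0 [-0.16  0.07  0.01]
[384.93179019 139.15407785] [384.41867549 144.94017939]
```

View pics/s3c.png

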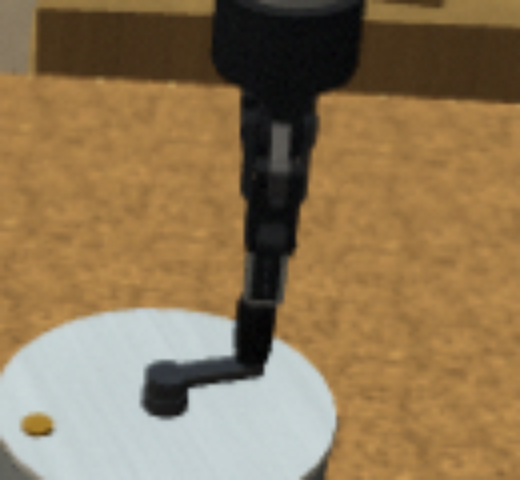

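The fingers line up with the knob at crop (256,303). I'll lower and close.

Emit:
send_rows --increments '[{"dx": 0,"dy": 0,"dz": 0.05,"yaw": 0,"claw": -0.3},{"dx": 0,"dy": 0,"dz": 0.093,"yaw": 0,"claw": -0.3},{"dx": 0,"dy": 0,"dz": 0.093,"yaw": 0,"claw": -0.3},{"dx": 0,"dy": 0,"dz": 0.093,"yaw": 0,"claw": 1},{"dx": 0,"dy": 0,"dz": 0.093,"yaw": 0,"claw": 1},{"dx": 0,"dy": 0,"dz": 0.093,"yaw": 0,"claw": 1},{"dx": 0,"dy": 0,"dz": 0.093,"yaw": 0,"claw": 1},{"dx": 0,"dy": 0,"dz": 0.093,"yaw": 0,"claw": 1}]'

```text
time: 2.6
tool_pos: [0.4291, -0.3651, 0.1576]
tool_rot: [0.002, 1.0, 0.001, 0.001]
contact_force: [-0.3, -2.4, 5.9]
gripper_width: 0.232
grasp_force: 58.8
```

```bash
python3 - <<'E'
from h import *
s=manip.state();print(s['tool_pos'].round(4),s['gripper_width'],s['grasp_force'],s['contact_force'].round(2),s['joint_pos'].round(2))
c=np.array([.4742,-.3485]);p=s['tool_pos'][:2];r=p-c;print(np.hypot(*r),np.degrees(np.arctan2(r[1],r[0])))
def circ(c,a0,tot,n):
    a=np.radians(a0-tot*np.arange(1,n+1)/n); q=c+.05*np.c_[np.cos(a),np.sin(a)]-(c+.05*np.array([np.cos(np.radians(a0)),np.sin(np.radians(a0))]))
    return np.c_[q[:,0],-q[:,1]]/.5
print(circ(c,-162,60,6).round(4).tolist())
E
```

```text
[ 0.4291 -0.3651  0.1576] 0.2315666076295954 58.75380002427846 [-0.28 -2.37  5.86] [-0.84 -0.04  1.83 -0.    1.34  0.73]
0.048047124358141666 -159.83873007045736
[[-0.0039, -0.017], [-0.0048, -0.0344], [-0.0027, -0.0517], [0.0024, -0.0684], [0.0103, -0.0839], [0.0208, -0.0978]]
```

Emit:
send_rows --increments '[{"dx": -0.0039,"dy": -0.017,"dz": -0.004,"yaw": 0,"claw": 1},{"dx": -0.0048,"dy": -0.0344,"dz": -0.004,"yaw": 0,"claw": 1},{"dx": -0.0027,"dy": -0.0517,"dz": -0.004,"yaw": 0,"claw": 1},{"dx": 0.0024,"dy": -0.0684,"dz": -0.004,"yaw": 0,"claw": 1},{"dx": 0.0103,"dy": -0.0839,"dz": -0.004,"yaw": 0,"claw": 1},{"dx": 0.0208,"dy": -0.0978,"dz": -0.004,"yaw": 0,"claw": 1}]'

```text
time: 3.35
tool_pos: [0.4408, -0.3165, 0.1577]
tool_rot: [0.004, 1.0, 0.001, 0.003]
contact_force: [10.1, -13.7, -6.5]
gripper_width: 0.233
grasp_force: 58.8
```

```bash
cat >> h.py <<'E'
def circ(a0,tot,n,c=None,r=.05):
    a=np.radians(a0-tot*np.arange(0,n+1)/n); q=r*np.c_[np.cos(a),np.sin(a)]; q=q[1:]-q[0]
    return (np.c_[q[:,0],-q[:,1]]/.5).round(3).tolist()
E
python3 - <<'E'
from h import *
s=manip.state();print(s['tool_pos'].round(4),s['gripper_width'],s['grasp_force'],s['contact_force'].round(2))
r=s['tool_pos'][:2]-np.array([.4742,-.3485]);print(np.hypot(*r),np.degrees(np.arctan2(r[1],r[0])))
print(circ(138,120,12))
a=snap('top','t4.png');b=snap('side','s4.png')
cv2.imwrite('pics/s4c.png',cv2.resize(b[90:240,280:430],(450,450))[:,:,::-1])
E
```

```text
[ 0.4408 -0.3165  0.1577] 0.23250665517067268 58.78678626380861 [ 10.15 -13.75  -6.47]
0.04624942407410402 136.23688291560953
[[0.013, -0.012], [0.027, -0.021], [0.043, -0.028], [0.06, -0.032], [0.078, -0.033], [0.095, -0.031], [0.112, -0.026], [0.127, -0.018], [0.141, -0.007], [0.153, 0.005], [0.163, 0.02], [0.169, 0.036]]
```

View pics/s4c.png

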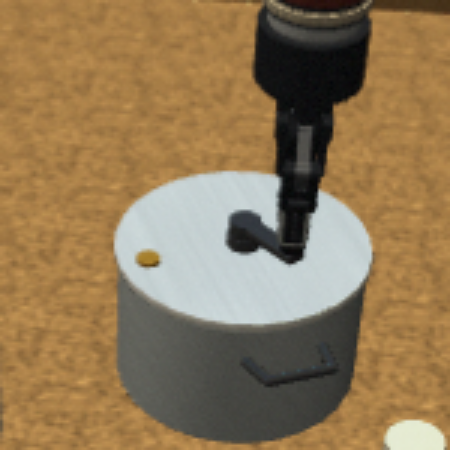

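```bash
cat >> h.py <<'E'
def arc(c,cmd,a0,tot,n,r=.05):
    a=np.radians(a0-tot*np.arange(1,n+1)/n); q=np.array(c)+r*np.c_[np.cos(a),np.sin(a)]-np.array(cmd)
    return (np.c_[q[:,0],-q[:,1]]/.5).round(3).tolist()
E
python3 -c "
from h import *
print(arc([.477,-.351],[.438,-.3145],136.4,110,10))"
```

```text
[[0.02, -0.009], [0.037, -0.018], [0.055, -0.024], [0.074, -0.027], [0.093, -0.026], [0.112, -0.021], [0.129, -0.013], [0.144, -0.002], [0.157, 0.012], [0.168, 0.029]]
```

Emit:
send_rows --increments '[{"dx": 0.02,"dy": -0.009,"dz": 0.003,"yaw": 0,"claw": 1},{"dx": 0.037,"dy": -0.018,"dz": 0.003,"yaw": 0,"claw": 1},{"dx": 0.055,"dy": -0.024,"dz": 0.003,"yaw": 0,"claw": 1},{"dx": 0.074,"dy": -0.027,"dz": 0.003,"yaw": 0,"claw": 1},{"dx": 0.093,"dy": -0.026,"dz": 0.003,"yaw": 0,"claw": 1},{"dx": 0.112,"dy": -0.021,"dz": 0.003,"yaw": 0,"claw": 1},{"dx": 0.129,"dy": -0.013,"dz": 0.003,"yaw": 0,"claw": 1},{"dx": 0.144,"dy": -0.002,"dz": 0.003,"yaw": 0,"claw": 1},{"dx": 0.157,"dy": 0.012,"dz": 0.003,"yaw": 0,"claw": 1},{"dx": 0.168,"dy": 0.029,"dz": 0.003,"yaw": 0,"claw": 1}]'

```text
time: 4.7
tool_pos: [0.5221, -0.3288, 0.1574]
tool_rot: [0.0, 1.0, 0.001, -0.001]
contact_force: [-5.6, -0.0, 10.3]
gripper_width: 0.232
grasp_force: 60.5
```

```bash
python3 - <<'E'
from h import *
s=manip.state();print(s['tool_pos'].round(4),s['gripper_width'],s['grasp_force'],s['contact_force'].round(2))
A=np.array([[.4291,-.3651],[.4408,-.3165],s['tool_pos'][:2]])
from scipy.optimize import least_squares
f=least_squares(lambda c:np.hypot(*(A-c).T)-.05,[.477,-.351]);c=f.x
r=A-c;print(c,np.hypot(*r.T),np.degrees(np.arctan2(r[:,1],r[:,0])))
cmd=np.array([.438,-.3145])+.5*np.array([.168,-.029]);a=np.degrees(np.arctan2(r[2,1],r[2,0]));print(cmd,a)
print(arc(c,cmd,a,120,10))
E
```

```text
[ 0.5221 -0.3288  0.1574] 0.2322834839888654 60.45890620909631 [-5.580e+00 -1.000e-02  1.032e+01]
[ 0.47712    -0.35083966] [0.05009269 0.04998354 0.05008564] [-163.4603362   136.60537462   26.11288102]
[ 0.522 -0.329] 26.112881015680067
[[0.007, 0.019], [0.01, 0.04], [0.009, 0.061], [0.003, 0.081], [-0.007, 0.099], [-0.02, 0.115], [-0.037, 0.128], [-0.055, 0.138], [-0.076, 0.143], [-0.097, 0.143]]
```

Emit:
send_rows --increments '[{"dx": 0.007,"dy": 0.019,"dz": -0.004,"yaw": 0,"claw": 1},{"dx": 0.01,"dy": 0.04,"dz": -0.004,"yaw": 0,"claw": 1},{"dx": 0.009,"dy": 0.061,"dz": -0.004,"yaw": 0,"claw": 1},{"dx": 0.003,"dy": 0.081,"dz": -0.004,"yaw": 0,"claw": 1},{"dx": -0.007,"dy": 0.099,"dz": -0.004,"yaw": 0,"claw": 1},{"dx": -0.02,"dy": 0.115,"dz": -0.004,"yaw": 0,"claw": 1},{"dx": -0.037,"dy": 0.128,"dz": -0.004,"yaw": 0,"claw": 1},{"dx": -0.055,"dy": 0.138,"dz": -0.004,"yaw": 0,"claw": 1},{"dx": -0.076,"dy": 0.143,"dz": -0.004,"yaw": 0,"claw": 1},{"dx": -0.097,"dy": 0.143,"dz": -0.004,"yaw": 0,"claw": 1}]'

```text
time: 5.95
tool_pos: [0.4736, -0.4014, 0.1577]
tool_rot: [0.001, 1.0, 0.001, 0.0]
contact_force: [1.2, -1.3, 4.2]
gripper_width: 0.232
grasp_force: 60.0
```

```bash
python3 - <<'E'
from h import *
s=manip.state();print(s['tool_pos'].round(4),s['gripper_width'],s['grasp_force'],s['contact_force'].round(2))
c=np.array([.4771,-.3508]);r=s['tool_pos'][:2]-c;a=np.degrees(np.arctan2(r[1],r[0]));print(np.hypot(*r),a)
cmd=np.array([.522,-.329])+.5*np.array([-.097,-.143])
n=a+163.5+5; print(arc(c,cmd,a,n,8),n)
E
```

```text
[ 0.4736 -0.4014  0.1577] 0.23176408765239948 59.98179509304464 [ 1.21 -1.25  4.21]
0.0506828926989976 -94.00829633155183
[[-0.016, -0.002], [-0.031, -0.007], [-0.046, -0.015], [-0.059, -0.024], [-0.07, -0.036], [-0.079, -0.049], [-0.086, -0.064], [-0.091, -0.079]] 74.49170366844817
```

Emit:
send_rows --increments '[{"dx": -0.016,"dy": -0.002,"dz": -0.002,"yaw": 0,"claw": 1},{"dx": -0.031,"dy": -0.007,"dz": -0.002,"yaw": 0,"claw": 1},{"dx": -0.046,"dy": -0.015,"dz": -0.002,"yaw": 0,"claw": 1},{"dx": -0.059,"dy": -0.024,"dz": -0.002,"yaw": 0,"claw": 1},{"dx": -0.07,"dy": -0.036,"dz": -0.002,"yaw": 0,"claw": 1},{"dx": -0.079,"dy": -0.049,"dz": -0.002,"yaw": 0,"claw": 1},{"dx": -0.086,"dy": -0.064,"dz": -0.002,"yaw": 0,"claw": 1},{"dx": -0.091,"dy": -0.079,"dz": -0.002,"yaw": 0,"claw": 1},{"dx": -0.091,"dy": -0.079,"dz": -0.002,"yaw": 0,"claw": 1}]'

```text
time: 7.08
tool_pos: [0.4279, -0.3592, 0.1577]
tool_rot: [-0.002, 1.0, 0.001, -0.001]
contact_force: [-4.7, 1.3, 0.6]
gripper_width: 0.232
grasp_force: 59.6
```

```bash
python3 - <<'E'
from h import *
s=manip.state();print(s['tool_pos'].round(4),s['gripper_width'],s['grasp_force'],s['contact_force'].round(2))
c=np.array([.4771,-.3508]);r=s['tool_pos'][:2]-c;a=np.degrees(np.arctan2(r[1],r[0]));print(np.hypot(*r),a)
E
```

```text
[ 0.4279 -0.3592  0.1577] 0.23224462650667838 59.606234868988395 [-4.68  1.29  0.62]
0.04989858437770856 -170.30579888145746
```

Emit:
send_rows --increments '[{"dx": -0.091,"dy": 0,"dz": 0,"yaw": 0,"claw": -0.3}]'

```text
time: 7.2
tool_pos: [0.3844, -0.36, 0.1582]
tool_rot: [-0.001, 1.0, 0.002, 0.001]
contact_force: [-0.5, -1.2, 1.0]
gripper_width: 0.429
grasp_force: 0.0
```

I sent a wrong offset there: I repeated the previous call's dx. The motion was radial to the crank, so I'll check that the knob didn't move.

Emit:
send_rows --increments '[{"dx": 0,"dy": 0,"dz": -0.1,"yaw": 0,"claw": -0.3},{"dx": 0,"dy": 0,"dz": -0.2,"yaw": 0,"claw": -0.3},{"dx": 0.1,"dy": -0.12,"dz": -0.2,"yaw": 0,"claw": -0.3},{"dx": 0.2,"dy": -0.24,"dz": -0.2,"yaw": 0,"claw": -0.3},{"dx": 0.3,"dy": -0.34,"dz": -0.2,"yaw": 0,"claw": -0.3},{"dx": 0.4,"dy": -0.44,"dz": -0.2,"yaw": 0,"claw": -0.3},{"dx": 0.5,"dy": -0.54,"dz": -0.2,"yaw": 0,"claw": -0.3},{"dx": 0.56,"dy": -0.637,"dz": -0.2,"yaw": 0,"claw": -0.3},{"dx": 0.602,"dy": -0.637,"dz": -0.2,"yaw": 0,"claw": -0.3},{"dx": 0.602,"dy": -0.637,"dz": -0.1,"yaw": 0,"claw": -0.3},{"dx": 0.602,"dy": -0.637,"dz": -0.1,"yaw": 0,"claw": -0.3}]'

```text
time: 8.57
tool_pos: [0.6808, -0.0399, 0.2021]
tool_rot: [-0.002, 1.0, 0.002, -0.006]
contact_force: [-0.9, -0.3, 0.1]
gripper_width: 0.652
grasp_force: 0.0
```

```bash
python3 - <<'E'
from h import *
s=manip.state();print(s['time'],s['tool_pos'].round(4),s['gripper_width'])
a=snap('top','t5.png');b=snap('side','s5.png')
cv2.imwrite('pics/ts5.png',np.hstack([cv2.resize(a[180:330,380:530],(390,390)),cv2.resize(b[200:330,190:320],(390,390))])[:,:,::-1])
for p in [(.6848,-.0415,.15)]+[tuple(s['tool_pos'])]: print(w2pix('side',p))
E
```

```text
8.575 [ 0.6808 -0.0399  0.2021] 0.6517229770059555
[243.2517377 248.6353705]
[243.05727922 228.52688073]
```

View pics/ts5.png

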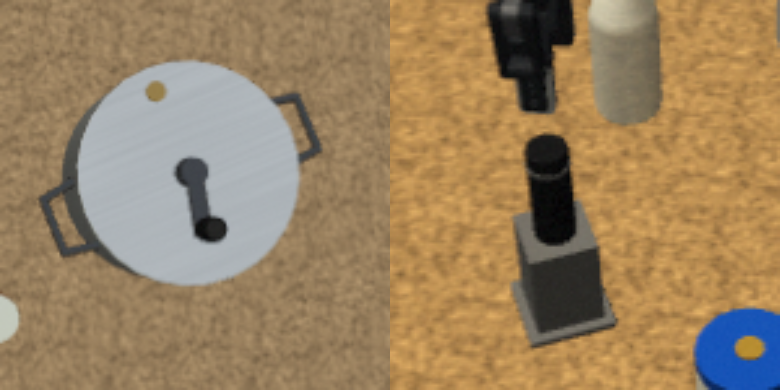

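Emit:
send_rows --increments '[{"dx": 0,"dy": 0,"dz": 0.04,"yaw": 0,"claw": -0.3},{"dx": 0,"dy": 0,"dz": 0.06,"yaw": 0,"claw": -0.3},{"dx": 0,"dy": 0,"dz": 0.06,"yaw": 0,"claw": -0.3}]'

```text
time: 9.05
tool_pos: [0.6826, -0.0422, 0.177]
tool_rot: [-0.0, 1.0, 0.001, -0.001]
contact_force: [-0.1, -0.5, 0.9]
gripper_width: 0.649
grasp_force: 0.0
```

```bash
python3 - <<'E'
from h import *
s=manip.state();print(s['time'],s['tool_pos'].round(4),s['contact_force'].round(2))
p=s['tool_pos']
print(pix2w('top',460.8,267.7,.185),w2pix('side',p),w2pix('side',p+[0,.03,.004]))
b=snap('side','s6.png')
cv2.imwrite('pics/s6c.png',cv2.resize(b[200:300,200:300],(600,600),interpolation=2)[:,:,::-1])
E
```

```text
9.05 [ 0.6826 -0.0422  0.177 ] [-0.09 -0.47  0.93]
[ 0.42486336 -0.35503772  0.185     ] [243.38880255 237.82651234] [240.15540953 247.40923507]
```

View pics/s6c.png

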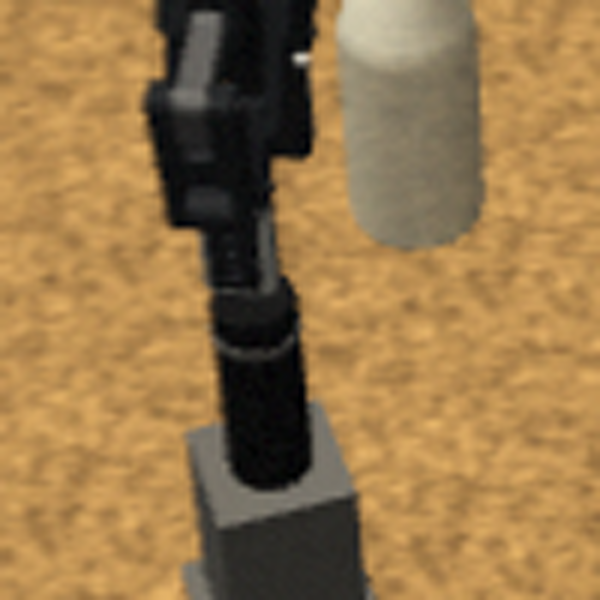

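Emit:
send_rows --increments '[{"dx": 0.004,"dy": 0,"dz": 0.06,"yaw": 0,"claw": -0.3},{"dx": 0.004,"dy": 0,"dz": 0.12,"yaw": 0,"claw": -0.3},{"dx": 0.004,"dy": 0,"dz": 0.162,"yaw": 0,"claw": -0.3},{"dx": 0.004,"dy": 0,"dz": 0.162,"yaw": 0,"claw": -0.3},{"dx": 0.004,"dy": 0,"dz": 0.162,"yaw": 0,"claw": 1},{"dx": 0.004,"dy": 0,"dz": 0.162,"yaw": 0,"claw": 1},{"dx": 0.004,"dy": 0,"dz": 0.162,"yaw": 0,"claw": 1},{"dx": 0.004,"dy": 0,"dz": 0.162,"yaw": 0,"claw": 1},{"dx": 0.004,"dy": 0,"dz": 0.162,"yaw": 0,"claw": 1}]'

```text
time: 10.22
tool_pos: [0.6868, -0.0421, 0.0996]
tool_rot: [0.0, 1.0, 0.001, 0.002]
contact_force: [0.5, 1.3, 6.0]
gripper_width: 0.313
grasp_force: 59.1
```

Emit:
send_rows --increments '[{"dx": 0,"dy": 0,"dz": -0.06,"yaw": 0,"claw": 1},{"dx": 0,"dy": 0,"dz": -0.14,"yaw": 0,"claw": 1},{"dx": 0,"dy": 0,"dz": -0.24,"yaw": 0,"claw": 1},{"dx": 0,"dy": 0,"dz": -0.36,"yaw": 0,"claw": 1},{"dx": -0.05,"dy": 0.08,"dz": -0.36,"yaw": 0,"claw": 1},{"dx": -0.1,"dy": 0.18,"dz": -0.36,"yaw": 0,"claw": 1},{"dx": -0.15,"dy": 0.28,"dz": -0.36,"yaw": 0,"claw": 1},{"dx": -0.2,"dy": 0.38,"dz": -0.36,"yaw": 0,"claw": 1},{"dx": -0.25,"dy": 0.48,"dz": -0.36,"yaw": 0,"claw": 1},{"dx": -0.27,"dy": 0.54,"dz": -0.34,"yaw": 0,"claw": 1},{"dx": -0.278,"dy": 0.562,"dz": -0.3,"yaw": 0,"claw": 1},{"dx": -0.278,"dy": 0.562,"dz": -0.29,"yaw": 0,"claw": 1},{"dx": -0.278,"dy": 0.562,"dz": -0.29,"yaw": 0,"claw": 1}]'

```text
time: 11.85
tool_pos: [0.5471, -0.3217, 0.2409]
tool_rot: [-0.001, 1.0, 0.002, -0.001]
contact_force: [0.8, -0.4, -0.7]
gripper_width: 0.311
grasp_force: 59.2
```

```bash
python3 - <<'E'
from h import *
s=manip.state();print(s['time'],s['tool_pos'].round(4),s['contact_force'].round(2),s['gripper_width'],s['grasp_force'])
p=s['tool_pos']
tip=p-[0,0,.0946]
print(tip,w2pix('side',tip),w2pix('side',[.5477,-.323,.123]),w2pix('side',[.5477,-.323,tip[2]]))
a=snap('top','t7.png');b=snap('side','s7.png')
cv2.imwrite('pics/s7c.png',np.hstack([cv2.resize(b[80:200,280:400],(600,600),interpolation=2)])[:,:,::-1])
E
```

```text
11.85 [ 0.5471 -0.3217  0.2409] [ 0.8  -0.42 -0.65] 0.3107557790605259 59.227445125579834
[ 0.54714073 -0.32170833  0.14630088] [328.4085349  167.16412127] [327.97684866 175.33784835] [328.20247104 166.80625245]
```

View pics/s7c.png

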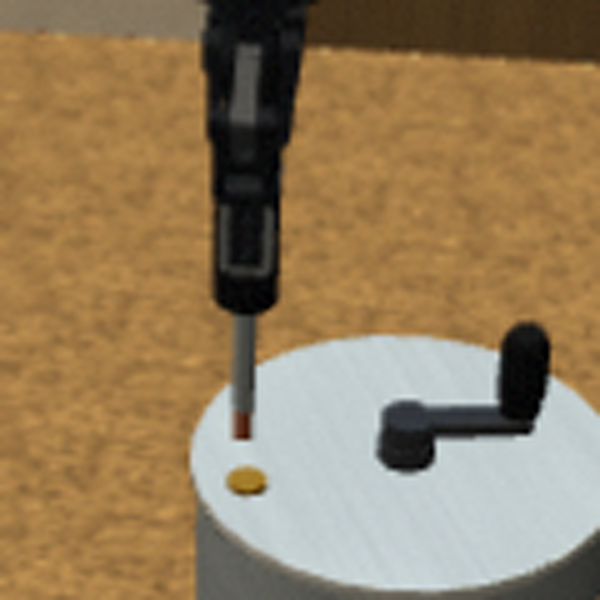

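Emit:
send_rows --increments '[{"dx": -0.003,"dy": 0,"dz": 0.02,"yaw": 0,"claw": 1},{"dx": -0.003,"dy": 0,"dz": 0.035,"yaw": 0,"claw": 1},{"dx": -0.003,"dy": 0,"dz": 0.045,"yaw": 0,"claw": 1},{"dx": -0.003,"dy": 0,"dz": 0.051,"yaw": 0,"claw": 1},{"dx": -0.003,"dy": 0,"dz": 0.056,"yaw": 0,"claw": 1},{"dx": -0.003,"dy": 0,"dz": 0.056,"yaw": 0,"claw": 1},{"dx": -0.003,"dy": 0,"dz": 0.056,"yaw": 0,"claw": 1},{"dx": -0.003,"dy": 0,"dz": 0.056,"yaw": 0,"claw": 1}]'

```text
time: 12.95
tool_pos: [0.5456, -0.3233, 0.2146]
tool_rot: [0.0, 1.0, 0.001, 0.0]
contact_force: [-1.1, 0.8, 0.3]
gripper_width: 0.311
grasp_force: 59.3
```

```bash
python3 - <<'E'
from h import *
b=snap('side','s8.png')
F=[]
for _ in range(4): s=manip.state();F.append(s['contact_force'])
print(s['time'],s['tool_pos'].round(4),np.mean(F,0).round(2),s['gripper_width'])
cv2.imwrite('pics/s8c.png',cv2.resize(b[120:200,290:370],(480,480),interpolation=2)[:,:,::-1])
E
```

```text
13.0 [ 0.5456 -0.3233  0.2146] [-0.46  1.64  0.64] 0.31249488407432957
```

View pics/s8c.png

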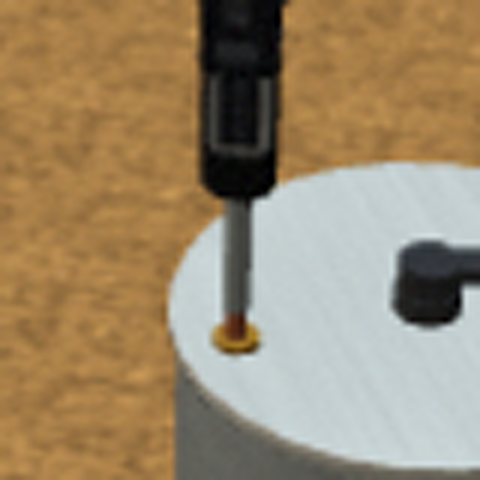

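Emit:
send_rows --increments '[{"dx": 0,"dy": 0,"dz": 0.003,"yaw": 0,"claw": 1},{"dx": 0,"dy": 0,"dz": 0.003,"yaw": 0,"claw": 1},{"dx": 0,"dy": 0,"dz": 0.003,"yaw": 0,"claw": 1},{"dx": 0,"dy": 0,"dz": 0.003,"yaw": 0,"claw": 1},{"dx": 0,"dy": 0,"dz": 0.003,"yaw": 0,"claw": 1},{"dx": 0,"dy": 0,"dz": -0.02,"yaw": 0,"claw": 1},{"dx": 0,"dy": 0,"dz": -0.13,"yaw": 0,"claw": 1},{"dx": 0,"dy": -0.08,"dz": -0.13,"yaw": 0,"claw": 1},{"dx": 0,"dy": -0.18,"dz": -0.13,"yaw": 0,"claw": 1},{"dx": 0,"dy": -0.28,"dz": -0.13,"yaw": 0,"claw": 1},{"dx": 0,"dy": -0.38,"dz": -0.13,"yaw": 0,"claw": 1},{"dx": 0,"dy": -0.48,"dz": -0.13,"yaw": 0,"claw": 1},{"dx": 0.01,"dy": -0.58,"dz": -0.13,"yaw": 0,"claw": 1},{"dx": 0.01,"dy": -0.68,"dz": -0.08,"yaw": 0,"claw": 1},{"dx": 0.01,"dy": -0.735,"dz": -0.02,"yaw": 0,"claw": 1},{"dx": 0.01,"dy": -0.754,"dz": 0.03,"yaw": 0,"claw": 1},{"dx": 0.01,"dy": -0.754,"dz": 0.03,"yaw": 0,"claw": 1}]'

```text
time: 15.12
tool_pos: [0.5483, 0.0545, 0.1971]
tool_rot: [-0.0, 1.0, 0.002, -0.002]
contact_force: [-0.0, -0.9, -1.0]
gripper_width: 0.314
grasp_force: 59.5
```

```bash
python3 - <<'E'
from h import *
s=manip.state();print(s['time'],s['tool_pos'].round(4),s['contact_force'].round(2),s['gripper_width'])
p=s['tool_pos'];tip=p-[0,0,.0946]
print(tip,w2pix('side',tip),w2pix('side',[tip[0],tip[1],.087]))
b=snap('side','s9.png');a=snap('top','t9.png')
cv2.imwrite('pics/s9c.png',np.hstack([cv2.resize(b[220:380,240:400],(480,480),interpolation=2),a[130:330,100:360][:, :]] if 0 else [cv2.resize(b[220:380,240:400],(480,480),interpolation=2),cv2.resize(b[160:400,200:440],(300,480))])[:,:,::-1])
h=cv2.cvtColor(b,cv2.COLOR_RGB2HSV);m=cv2.inRange(h,(12,150,100),(24,255,255))
import m as M
for st,c,k in M.blobs(b,'blue'): 
    x,y,w,hh=st[:4]; sub=np.zeros_like(m);sub[y:y+hh,x:x+w]=m[y:y+hh,x:x+w]
    q=cv2.moments(sub); print(st,q['m00']/255, q['m10']/q['m00'],q['m01']/q['m00'])
for st,c,k in M.blobs(a,'blue'): print('top',st,c)
E
```

```text
15.125 [0.5483 0.0545 0.1971] [-0.03 -0.93 -0.97] 0.31423369490056224
[0.5482603  0.05447946 0.10250295] [310.65344579 309.82393361] [310.64443457 315.39362288]Traceback (most recent call last):
  File "<stdin>", line 11, in <module>
ZeroDivisionError: float division by zero
```

View pics/s9c.png

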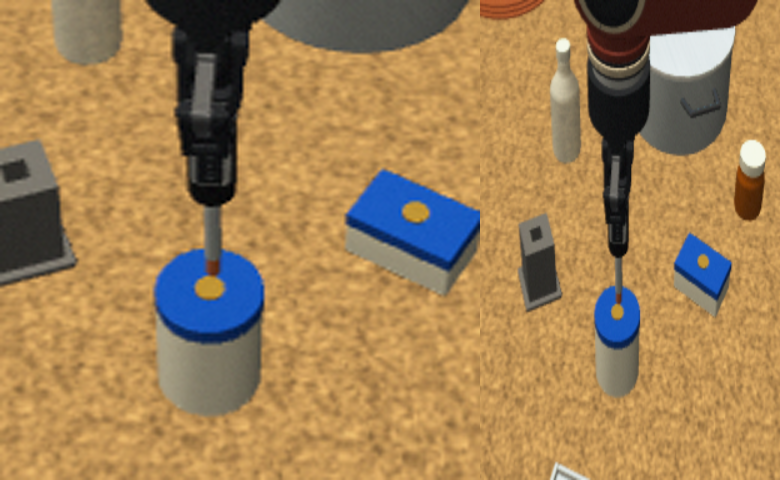

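Emit:
send_rows --increments '[{"dx": 0.003,"dy": -0.002,"dz": 0.015,"yaw": 0,"claw": 1},{"dx": 0.003,"dy": -0.002,"dz": 0.025,"yaw": 0,"claw": 1},{"dx": 0.003,"dy": -0.002,"dz": 0.032,"yaw": 0,"claw": 1},{"dx": 0.003,"dy": -0.002,"dz": 0.038,"yaw": 0,"claw": 1},{"dx": 0.003,"dy": -0.002,"dz": 0.042,"yaw": 0,"claw": 1},{"dx": 0.003,"dy": -0.002,"dz": 0.042,"yaw": 0,"claw": 1},{"dx": 0.003,"dy": -0.002,"dz": 0.042,"yaw": 0,"claw": 1},{"dx": 0.003,"dy": -0.002,"dz": 0.042,"yaw": 0,"claw": 1}]'

```text
time: 16.23
tool_pos: [0.5514, 0.0547, 0.1785]
tool_rot: [0.0, 1.0, 0.001, 0.0]
contact_force: [-0.6, -0.9, 0.3]
gripper_width: 0.31
grasp_force: 59.5
```

```bash
python3 - <<'E'
from h import *
import m as M
s=manip.state();print(s['time'],s['tool_pos'].round(4),s['contact_force'].round(2))
p=s['tool_pos'];tip=p-[0,0,.0946]
b=snap('side','s10.png')
h=cv2.cvtColor(b,cv2.COLOR_RGB2HSV);m=cv2.inRange(h,(15,120,120),(26,255,255))
for st,c,k in M.blobs(b,'blue',200):
    x,y,w,hh=st[:4]; 
    hull=cv2.convexHull(np.argwhere(k)[:,::-1].astype(np.int32)); f=np.zeros(m.shape,'uint8');cv2.fillConvexPoly(f,hull,255)
    inn=(f>0)&~k; ys,xs=np.nonzero(cv2.erode(inn.astype('uint8'),np.ones((2,2)))); print(st,xs.mean(),ys.mean(),len(xs))
print(w2pix('side',[tip[0],tip[1],.087]),tip)
print(pix2w('side',309.7,316,.087))
E
```

```text
16.225 [0.5514 0.0547 0.1785] [-0.57 -0.92  0.29]
[594   0  16  22 204] nan nan 0
[613   0  27  39 724] nan nan 0
[356 277  45  33 784] 378.5121951219512 290.780487804878 41
[292 303  36  31 774] 309.5208333333333 312.3125 96
[308.89258464 315.33913058] [0.55143487 0.05466825 0.08393403]
[0.54981921 0.05606803 0.087     ]<stdin>:10: RuntimeWarning: Mean of empty slice.
  ret = ret.dtype.type(ret / rcount)
```

Emit:
send_rows --increments '[{"dx": 0,"dy": 0,"dz": 0.003,"yaw": 0,"claw": 1},{"dx": 0,"dy": 0,"dz": 0.003,"yaw": 0,"claw": 1},{"dx": 0,"dy": 0,"dz": 0.003,"yaw": 0,"claw": 1},{"dx": 0,"dy": 0,"dz": 0.003,"yaw": 0,"claw": 1},{"dx": 0,"dy": 0,"dz": 0.003,"yaw": 0,"claw": 1},{"dx": 0,"dy": 0,"dz": -0.02,"yaw": 0,"claw": 1},{"dx": 0,"dy": 0,"dz": -0.1,"yaw": 0,"claw": 1},{"dx": -0.06,"dy": 0.06,"dz": -0.1,"yaw": 0,"claw": 1},{"dx": -0.12,"dy": 0.12,"dz": -0.1,"yaw": 0,"claw": 1},{"dx": -0.19,"dy": 0.18,"dz": -0.06,"yaw": 0,"claw": 1},{"dx": -0.251,"dy": 0.233,"dz": 0,"yaw": 0,"claw": 1},{"dx": -0.251,"dy": 0.233,"dz": 0.05,"yaw": 0,"claw": 1},{"dx": -0.251,"dy": 0.233,"dz": 0.05,"yaw": 0,"claw": 1}]'

```text
time: 17.9
tool_pos: [0.4244, -0.0616, 0.1516]
tool_rot: [-0.001, 1.0, 0.0, -0.002]
contact_force: [-0.5, 0.0, -0.4]
gripper_width: 0.315
grasp_force: 59.6
```

```bash
python3 - <<'E'
from h import *
s=manip.state();print(s['time'],s['tool_pos'].round(4),s['contact_force'].round(2))
p=s['tool_pos'];tip=p-[0,0,.0946]
b=snap('side','s11.png')
print(tip,w2pix('side',tip),w2pix('side',[tip[0],tip[1],.04]))
h=cv2.cvtColor(b,cv2.COLOR_RGB2HSV)[280:305,365:392]
print(h[...,0][3:20]); 
m=((h[...,0]<35)&(h[...,0]>14)&(h[...,1]>120)); ys,xs=np.nonzero(m);print(xs.mean()+365,ys.mean()+280,m.sum())
E
```

```text
17.9 [ 0.4244 -0.0616  0.1516] [-0.47  0.02 -0.44]
[ 0.42444416 -0.06161562  0.05701416] [378.76013302 284.94039129] [378.06761752 290.7352445 ]
[[108 109 109 108 109 109 109 109 109 109 109 109 141   9  10   9 118 109
  109  13  17  17  17  17  18  17  18]
 [108 109 109 109 109 109 109 109 109 109 109 108 175  10  10   9 112 109
  108 109 109  13  17  18  17  18  17]
 [109 108 109 109 109 109 109 109 109 109 109 109 174   9  10   9 111 109
  109 108 109 109 109 113  17  18  17]
 [109 109 108 109 108 109 109 109 109 109 108 108 115   5   9 173 110 109
  109 109 109 109 108 108 109 109  15]
 [109 109 108 109 108 109 109 109 108 108 109 108  23  22  19 109 109 108
  109 109 108 109 109 109 108 109 109]
 [108 109 109 109 109 109 109 109 109 108  19  21  21  21  21  21  22 110
  108 109 109 109 109 109 109 109 109]
 [109 109 109 109 109 109 109 109 109  19  21  21  21  21  21  20  21  30
  109 108 109 109 109 109 109 109 109]
 [109 108 108 109 109 108 109 109 109  18  21  21  21  20  21  20  20  20
  113 108 108 109 109 109 109 109 109]
 [109 109 109 108 109 109 108 109 109  14  21  21  
[... 306 characters left out ...]
108 108 108 108 108 108 109 108 109 108 107 108 109 108
  109 109 109 109 109 109 109 108 109]
 [109 109 109 108 109 108 109 108 109 108 108 109 109 109 109 108 109 109
  108 109 109 109 109 109 109 108 109]
 [109 109 109 109 109 109 109 109 109 108 109 109 109 108 108 108 109 109
  109 109 109 109 109 109 109 109 109]
 [109 110 110 109 109 109 108 109 108 109 109 109 109 109 109 109 109 109
  109 109 109 109 109 109 109 108 109]
 [109 108 109 109 109 109 109 109 109 109 109 109 109 109 109 108 109 109
  109 109 109 109 109 109 108 109 109]
 [108 110 109 109 110 109 108 109 109 109 109 108 109 109 109 109 109 109
  109 109 108 109 109 108 109 109 109]]
382.7586206896552 286.08045977011494 87
```

Emit:
send_rows --increments '[{"dx": 0,"dy": 0.002,"dz": 0.015,"yaw": 0,"claw": 1},{"dx": 0,"dy": 0.002,"dz": 0.028,"yaw": 0,"claw": 1},{"dx": 0,"dy": 0.002,"dz": 0.035,"yaw": 0,"claw": 1},{"dx": 0,"dy": 0.002,"dz": 0.041,"yaw": 0,"claw": 1},{"dx": 0,"dy": 0.002,"dz": 0.047,"yaw": 0,"claw": 1},{"dx": 0,"dy": 0.002,"dz": 0.047,"yaw": 0,"claw": 1},{"dx": 0,"dy": 0.002,"dz": 0.047,"yaw": 0,"claw": 1},{"dx": 0,"dy": 0.002,"dz": 0.047,"yaw": 0,"claw": 1}]'

```text
time: 18.95
tool_pos: [0.4262, -0.0629, 0.13]
tool_rot: [-0.0, 1.0, 0.001, 0.0]
contact_force: [-0.0, 2.1, 0.4]
gripper_width: 0.312
grasp_force: 59.6
```

```bash
python3 - <<'E'
from h import *
s=manip.state();p=s['tool_pos'];print(s['time'],p.round(4),s['contact_force'].round(2))
print('to holder cmd',((np.array([.6868,-.0421])-p[:2])*[1,-1]/.5).round(3))
b=snap('side','s12.png')
h=cv2.cvtColor(b,cv2.COLOR_RGB2HSV)[280:298,370:388];print(h[...,0])
E
```

```text
18.95 [ 0.4262 -0.0629  0.13  ] [-0.01  2.09  0.37]
to holder cmd [ 0.521 -0.042]
[[109 109 109 109 109 109 111  34  35  24  30  17  17  17  17  17  17  17]
 [108 109 109 109 109 108 106  30  30  36  30  17  17  17  17  17  17  17]
 [108 108 109 109 108 108 110  38  30  35 106 109  13  17  17  17  17  17]
 [109 109 109 109 109 108 108  30  41  42 107 109 109 109  12  17  17  17]
 [109 109 109 109 109 108 100  30  30  30 106 109 109 108 109 109  14  17]
 [109 108 109 109 109 108 105  33  30  45 108 109 109 109 109 108 108 108]
 [109 109 109 109 108 108  50  30  36  38 109 109 108 109 108 109 109 109]
 [109 109 109 109 109 109 108  30  30  40 106 109 108 109 109 109 109 109]
 [109 109 109 108 108  12  15  30  34  16  20  21 110 109 108 108 109 109]
 [109 109 109 108  21  14  10   9   9  13  20  21  34 109 109 109 109 109]
 [108 108 109 109  18  16  11   9  11  16  20  20  21 113 109 108 109 108]
 [108 108 108 109  14  17  11   9  10  18  21  20  20 113 109 109 109 109]
 [109 108 109 109 109  20  19  18  19  20  21  20  20 110 108 109 108 109]
 [109 108 108 109 109 109  17  20  21  21  19  90 109 109 109 109 109 108]
 [109 109 109 108 108 108 108 109 108 108 109 109 109 108 108 109 109 109]
 [108 108 108 108 109 109 108 109 108 108 108 109 109 109 108 108 109 109]
 [108 108 109 109 109 108 108 109 108 109 108 109 109 109 109 109 109 109]
 [109 109 109 109 109 109 109 109 109 109 109 108 109 109 108 109 109 109]]
```

Emit:
send_rows --increments '[{"dx": 0,"dy": 0,"dz": 0,"yaw": 0,"claw": 1},{"dx": 0,"dy": 0,"dz": 0,"yaw": 0,"claw": 1},{"dx": 0,"dy": 0,"dz": 0,"yaw": 0,"claw": 1},{"dx": 0,"dy": 0,"dz": 0,"yaw": 0,"claw": 1},{"dx": 0,"dy": 0,"dz": 0,"yaw": 0,"claw": 1},{"dx": 0,"dy": 0,"dz": -0.03,"yaw": 0,"claw": 1},{"dx": 0,"dy": 0,"dz": -0.14,"yaw": 0,"claw": 1},{"dx": 0.03,"dy": 0,"dz": -0.25,"yaw": 0,"claw": 1},{"dx": 0.13,"dy": -0.01,"dz": -0.26,"yaw": 0,"claw": 1},{"dx": 0.23,"dy": -0.02,"dz": -0.26,"yaw": 0,"claw": 1},{"dx": 0.33,"dy": -0.03,"dz": -0.26,"yaw": 0,"claw": 1},{"dx": 0.43,"dy": -0.042,"dz": -0.26,"yaw": 0,"claw": 1},{"dx": 0.5,"dy": -0.042,"dz": -0.2,"yaw": 0,"claw": 1},{"dx": 0.521,"dy": -0.042,"dz": -0.14,"yaw": 0,"claw": 1},{"dx": 0.521,"dy": -0.042,"dz": -0.14,"yaw": 0,"claw": 1},{"dx": 0.521,"dy": -0.042,"dz": -0.14,"yaw": 0,"claw": 1}]'

```text
time: 21.0
tool_pos: [0.6866, -0.0417, 0.2014]
tool_rot: [0.0, 1.0, 0.001, 0.001]
contact_force: [-0.8, 0.0, -0.6]
gripper_width: 0.312
grasp_force: 59.5
```

```bash
python3 - <<'E'
from h import *
import m as M
s=manip.state();p=s['tool_pos'];print(s['time'],p.round(4),s['contact_force'].round(2))
a=snap('top','t13.png');b=snap('side','s13.png')
for n,i in(('top',a),('side',b)):
    for st,c,k in M.blobs(i,'blue',200): print(n,st,c.round(1))
tip=p-[0,0,.0946];print(w2pix('side',tip),w2pix('side',[tip[0],tip[1],.075]))
cv2.imwrite('pics/s13c.png',cv2.resize(b[220:300,200:300],(800,640)[:2] if 0 else (750,600),interpolation=2)[:,:,::-1])
E
```

```text
21.0 [ 0.6866 -0.0417  0.2014] [-0.76  0.04 -0.58]
top [313 249  27  37 545] [324.7 267. ]
side [356 277  45  33 778] [377.8 292.7]
side [292 303  36  31 825] [309.3 318.2]
[244.07746293 264.75057117] [245.32999742 276.2029781 ]
```

View pics/s13c.png

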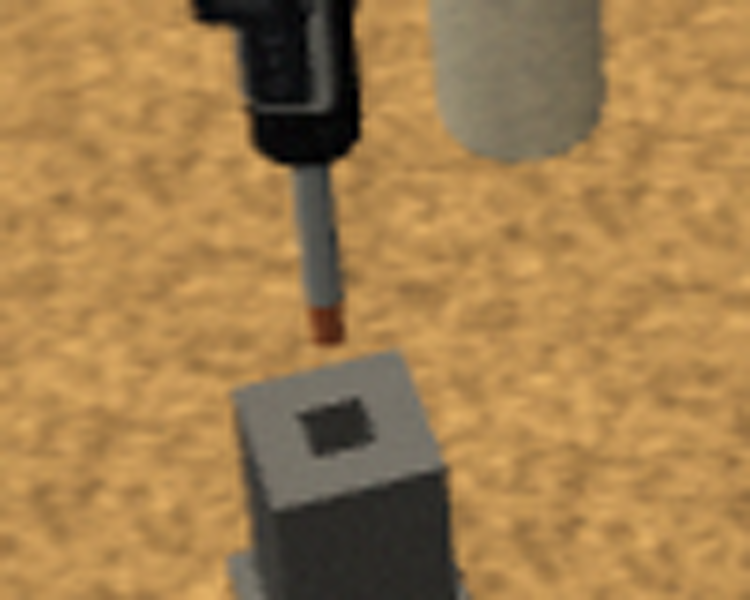

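Emit:
send_rows --increments '[{"dx": 0,"dy": 0,"dz": 0.04,"yaw": 0,"claw": 1},{"dx": 0,"dy": 0,"dz": 0.08,"yaw": 0,"claw": 1},{"dx": 0,"dy": 0,"dz": 0.12,"yaw": 0,"claw": 1},{"dx": 0,"dy": 0,"dz": 0.16,"yaw": 0,"claw": 1},{"dx": 0,"dy": 0,"dz": 0.19,"yaw": 0,"claw": 1},{"dx": 0,"dy": 0,"dz": 0.202,"yaw": 0,"claw": 1},{"dx": 0,"dy": 0,"dz": 0.203,"yaw": 0,"claw": 1},{"dx": 0,"dy": 0,"dz": 0.203,"yaw": 0,"claw": 1}]'

```text
time: 22.1
tool_pos: [0.6868, -0.0414, 0.0996]
tool_rot: [0.0, 1.0, 0.001, 0.0]
contact_force: [-5.1, 0.2, 4.9]
gripper_width: 0.313
grasp_force: 60.0
```

Emit:
send_rows --increments '[{"dx": 0,"dy": 0,"dz": 0,"yaw": 0,"claw": -0.3},{"dx": 0,"dy": 0,"dz": 0,"yaw": 0,"claw": -0.3},{"dx": 0,"dy": 0,"dz": 0,"yaw": 0,"claw": -0.3},{"dx": 0,"dy": 0,"dz": -0.06,"yaw": 0,"claw": -0.3},{"dx": 0,"dy": 0,"dz": -0.14,"yaw": 0,"claw": -0.6},{"dx": 0,"dy": 0,"dz": -0.2,"yaw": 0,"claw": -1},{"dx": -0.1,"dy": -0.07,"dz": -0.2,"yaw": 0,"claw": -1},{"dx": -0.2,"dy": -0.14,"dz": -0.2,"yaw": 0,"claw": -1},{"dx": -0.26,"dy": -0.18,"dz": -0.2,"yaw": 0,"claw": -1},{"dx": -0.274,"dy": -0.193,"dz": -0.12,"yaw": 0,"claw": -1},{"dx": -0.274,"dy": -0.193,"dz": -0.08,"yaw": 0,"claw": -1},{"dx": -0.274,"dy": -0.193,"dz": -0.08,"yaw": 0,"claw": -1}]'

```text
time: 23.6
tool_pos: [0.5482, 0.0545, 0.1361]
tool_rot: [-0.0, 1.0, 0.001, -0.002]
contact_force: [-0.2, -0.4, 0.7]
gripper_width: 0.999
grasp_force: 0.0
```

```bash
python3 - <<'E'
from h import *
import m as M
s=manip.state();p=s['tool_pos'];print(s['time'],p.round(4),s['gripper_width'],s['contact_force'].round(2))
a=snap('top','t14.png');b=snap('side','s14.png')
for n,i in(('top',a),('side',b)):
    for st,c,k in M.blobs(i,'blue',200): print(n,st,c.round(1))
# probe: compare handle region with the start picture
b0=cv2.imread('pics/side0.png')[:,:,::-1]
r=np.s_[240:320,225:275]
print('probe diff',np.abs(b[r].astype(int)-b0[r]).mean(), np.abs(b[r].astype(int)-b0[r]).max(2).__gt__(60).sum())
E
```

```text
23.6 [0.5482 0.0545 0.1361] 0.9989558494141118 [-0.21 -0.4   0.73]
top [308 249  32  37 584] [323.8 267.4]
side [594   0  16  22 204] [601.1   7.9]
side [613   0  27  41 833] [628.6  21.9]
side [356 277  45  33 781] [377.9 292.8]
side [292 304  36  30 707] [309.8 320. ]
probe diff 17.361666666666668 5
```

Emit:
send_rows --increments '[{"dx": 0.001,"dy": 0,"dz": 0.06,"yaw": 0,"claw": -1},{"dx": 0.001,"dy": 0,"dz": 0.12,"yaw": 0,"claw": -1},{"dx": 0.001,"dy": 0,"dz": 0.17,"yaw": 0,"claw": -1},{"dx": 0.001,"dy": 0,"dz": 0.2,"yaw": 0,"claw": -1},{"dx": 0.001,"dy": 0,"dz": 0.2,"yaw": 0,"claw": -1},{"dx": 0.001,"dy": 0,"dz": 0.2,"yaw": 0,"claw": 1},{"dx": 0.001,"dy": 0,"dz": 0.2,"yaw": 0,"claw": 1},{"dx": 0.001,"dy": 0,"dz": 0.2,"yaw": 0,"claw": 1},{"dx": 0.001,"dy": 0,"dz": 0.2,"yaw": 0,"claw": 1},{"dx": 0.001,"dy": 0,"dz": 0.2,"yaw": 0,"claw": 1}]'

```text
time: 24.95
tool_pos: [0.5515, 0.0547, 0.0403]
tool_rot: [0.0, 1.0, 0.001, 0.002]
contact_force: [0.0, 1.5, 6.7]
gripper_width: 0.762
grasp_force: 66.7
```

Emit:
send_rows --increments '[{"dx": 0,"dy": 0,"dz": -0.05,"yaw": 0,"claw": 1},{"dx": 0,"dy": 0,"dz": -0.12,"yaw": 0,"claw": 1},{"dx": 0.02,"dy": -0.08,"dz": -0.14,"yaw": 0,"claw": 1},{"dx": 0.04,"dy": -0.17,"dz": -0.14,"yaw": 0,"claw": 1},{"dx": 0.06,"dy": -0.26,"dz": -0.14,"yaw": 0,"claw": 1},{"dx": 0.075,"dy": -0.35,"dz": -0.14,"yaw": 0,"claw": 1},{"dx": 0.085,"dy": -0.44,"dz": -0.14,"yaw": 0,"claw": 1},{"dx": 0.085,"dy": -0.486,"dz": -0.14,"yaw": 0,"claw": 1},{"dx": 0.085,"dy": -0.486,"dz": -0.14,"yaw": 0,"claw": 1},{"dx": 0.085,"dy": -0.486,"dz": -0.09,"yaw": 0,"claw": 1},{"dx": 0.085,"dy": -0.486,"dz": -0.05,"yaw": 0,"claw": 1},{"dx": 0.085,"dy": -0.486,"dz": -0.03,"yaw": 0,"claw": 1},{"dx": 0.085,"dy": -0.486,"dz": -0.022,"yaw": 0,"claw": 1},{"dx": 0.085,"dy": -0.486,"dz": -0.022,"yaw": 0,"claw": 1}]'

```text
time: 26.7
tool_pos: [0.5922, 0.2977, 0.0495]
tool_rot: [-0.0, 1.0, 0.001, 0.0]
contact_force: [-0.2, -0.4, -2.7]
gripper_width: 0.758
grasp_force: 67.6
```

```bash
python3 - <<'E'
from h import *
import m as M
s=manip.state();p=s['tool_pos'];print(s['time'],p.round(4),s['gripper_width'],s['contact_force'].round(2))
b=snap('side','s15.png')
for st,c,k in M.blobs(b,'blue',200): print(st,c.round(1))
E
```

```text
26.7 [0.5922 0.2977 0.0495] 0.7575456002670956 [-0.21 -0.39 -2.68]
[594   0  16  22 204] [601.2   7.9]
[613   0  27  42 853] [628.8  22.3]
[270 419  18  36 407] [279.3 437. ]
```

Emit:
send_rows --increments '[{"dx": 0,"dy": 0,"dz": 0.004,"yaw": 0,"claw": 1},{"dx": 0,"dy": 0,"dz": 0.008,"yaw": 0,"claw": 1},{"dx": 0,"dy": 0,"dz": 0.008,"yaw": 0,"claw": 1}]'

```text
time: 27.12
tool_pos: [0.592, 0.2979, 0.0454]
tool_rot: [-0.0, 1.0, 0.001, 0.0]
contact_force: [-0.5, -0.2, -2.1]
gripper_width: 0.762
grasp_force: 67.6
```

Emit:
send_rows --increments '[{"dx": 0,"dy": 0,"dz": 0.002,"yaw": 0,"claw": 1},{"dx": 0,"dy": 0,"dz": 0.002,"yaw": 0,"claw": -1},{"dx": 0,"dy": 0,"dz": 0.002,"yaw": 0,"claw": -1},{"dx": 0,"dy": 0,"dz": 0.002,"yaw": 0,"claw": -1},{"dx": 0,"dy": 0,"dz": 0.002,"yaw": 0,"claw": -1},{"dx": 0,"dy": 0,"dz": -0.06,"yaw": 0,"claw": -1},{"dx": 0,"dy": 0,"dz": -0.15,"yaw": 0,"claw": -1},{"dx": 0,"dy": 0,"dz": -0.24,"yaw": 0,"claw": -1},{"dx": -0.03,"dy": 0.1,"dz": -0.24,"yaw": 0.1,"claw": -1},{"dx": -0.08,"dy": 0.2,"dz": -0.24,"yaw": 0.2,"claw": -1},{"dx": -0.14,"dy": 0.3,"dz": -0.24,"yaw": 0.312,"claw": -1},{"dx": -0.2,"dy": 0.4,"dz": -0.24,"yaw": 0.312,"claw": -1},{"dx": -0.25,"dy": 0.5,"dz": -0.24,"yaw": 0.312,"claw": -1},{"dx": -0.29,"dy": 0.6,"dz": -0.24,"yaw": 0.312,"claw": -1},{"dx": -0.332,"dy": 0.69,"dz": -0.24,"yaw": 0.312,"claw": -1},{"dx": -0.332,"dy": 0.721,"dz": -0.2,"yaw": 0.312,"claw": -1},{"dx": -0.332,"dy": 0.721,"dz": -0.2,"yaw": 0.312,"claw": -1}]'

```text
time: 29.25
tool_pos: [0.4253, -0.0635, 0.144]
tool_rot: [-0.0, 0.973, -0.232, -0.001]
contact_force: [-0.5, 0.1, -0.6]
gripper_width: 0.999
grasp_force: 0.0
```

```bash
python3 - <<'E'
from h import *
import m as M
s=manip.state();p=s['tool_pos'];print(s['time'],p.round(4),s['tool_rot'].round(4),s['gripper_width'],s['contact_force'].round(2))
a=snap('top','t16.png');b=snap('side','s16.png')
for n,i in(('top',a),('side',b)):
    for st,c,k in M.blobs(i,'blue',200):
        print(n,st,c.round(1),[pix2w(n,*c,z)[:2].round(4) for z in(.038,.09)])
E
```

```text
29.25 [ 0.4253 -0.0635  0.144 ] [-2.000e-04  9.727e-01 -2.323e-01 -1.400e-03] 0.999469425869738 [-0.54  0.07 -0.57]
top [157 180  28  28 540] [170.6 193.6] [array([0.5954, 0.3094]), array([0.5885, 0.2951])]
side [594   0  16  22 204] [601.1   7.9] [array([-0.4384, -1.6732]), array([-0.3837, -1.5293])]
side [613   0  27  42 853] [628.9  22.3] [array([-0.5099, -1.5422]), array([-0.4509, -1.4062])]
side [356 277  45  33 776] [377.8 292.7] [array([ 0.4248, -0.058 ]), array([ 0.428 , -0.0105])]
side [ 245  416   44   42 1299] [266.4 436.5] [array([0.5979, 0.2736]), array([0.5909, 0.3014])]
```

Emit:
send_rows --increments '[{"dx": 0,"dy": 0,"dz": 0.08,"yaw": 0,"claw": -1},{"dx": 0,"dy": 0,"dz": 0.16,"yaw": 0,"claw": -1},{"dx": 0,"dy": 0,"dz": 0.22,"yaw": 0,"claw": -1},{"dx": 0,"dy": 0,"dz": 0.25,"yaw": 0,"claw": -1},{"dx": 0,"dy": 0,"dz": 0.264,"yaw": 0,"claw": -1},{"dx": 0,"dy": 0,"dz": 0.264,"yaw": 0,"claw": -1},{"dx": 0,"dy": 0,"dz": 0.264,"yaw": 0,"claw": 1},{"dx": 0,"dy": 0,"dz": 0.264,"yaw": 0,"claw": 1},{"dx": 0,"dy": 0,"dz": 0.264,"yaw": 0,"claw": 1},{"dx": 0,"dy": 0,"dz": 0.264,"yaw": 0,"claw": 1},{"dx": 0,"dy": 0,"dz": 0.264,"yaw": 0,"claw": 1},{"dx": 0,"dy": 0,"dz": 0.264,"yaw": 0,"claw": 1}]'

```text
time: 30.85
tool_pos: [0.4277, -0.0634, 0.0146]
tool_rot: [0.0, 0.973, -0.231, 0.001]
contact_force: [-0.7, -0.3, 6.7]
gripper_width: 0.569
grasp_force: 64.8
```

```bash
python3 - <<'E'
from h import *
s=manip.state();p=s['tool_pos'];q=s['tool_rot'];psi=2*np.arctan2(q[2],q[1]);print(p.round(4),np.degrees(psi),s['gripper_width'])
ex=np.array([np.cos(psi),np.sin(psi)]);ey=np.array([np.sin(psi),-np.cos(psi)])
d=np.array([.492,.3235])-p[:2];print(d,(d@ex)/.5,(d@ey)/.5)
E
```

```text
[ 0.4277 -0.0634  0.0146] -26.715427242417324 0.5694359619163144
[0.06429772 0.38689842] -0.23299982439505207 -0.7490056289124353
```

Emit:
send_rows --increments '[{"dx": 0,"dy": 0,"dz": -0.06,"yaw": 0,"claw": 1},{"dx": 0,"dy": 0,"dz": -0.16,"yaw": 0,"claw": 1},{"dx": -0.03,"dy": -0.09,"dz": -0.16,"yaw": 0,"claw": 1},{"dx": -0.06,"dy": -0.18,"dz": -0.16,"yaw": 0,"claw": 1},{"dx": -0.09,"dy": -0.28,"dz": -0.16,"yaw": 0,"claw": 1},{"dx": -0.12,"dy": -0.38,"dz": -0.16,"yaw": 0,"claw": 1},{"dx": -0.15,"dy": -0.48,"dz": -0.16,"yaw": 0,"claw": 1},{"dx": -0.18,"dy": -0.58,"dz": -0.16,"yaw": 0,"claw": 1},{"dx": -0.21,"dy": -0.68,"dz": -0.16,"yaw": 0,"claw": 1},{"dx": -0.233,"dy": -0.749,"dz": -0.16,"yaw": 0,"claw": 1},{"dx": -0.233,"dy": -0.749,"dz": -0.16,"yaw": 0,"claw": 1},{"dx": -0.233,"dy": -0.749,"dz": -0.09,"yaw": 0,"claw": 1},{"dx": -0.233,"dy": -0.749,"dz": -0.05,"yaw": 0,"claw": 1},{"dx": -0.233,"dy": -0.749,"dz": -0.03,"yaw": 0,"claw": 1},{"dx": -0.233,"dy": -0.749,"dz": -0.024,"yaw": 0,"claw": 1},{"dx": -0.233,"dy": -0.749,"dz": -0.024,"yaw": 0,"claw": 1}]'

```text
time: 32.85
tool_pos: [0.4914, 0.324, 0.026]
tool_rot: [-0.0, 0.973, -0.231, 0.0]
contact_force: [0.3, 0.0, -2.2]
gripper_width: 0.571
grasp_force: 64.0
```

Emit:
send_rows --increments '[{"dx": 0,"dy": 0,"dz": 0.006,"yaw": 0,"claw": 1},{"dx": 0,"dy": 0,"dz": 0.011,"yaw": 0,"claw": 1},{"dx": 0,"dy": 0,"dz": 0.013,"yaw": 0,"claw": 1},{"dx": 0,"dy": 0,"dz": 0.013,"yaw": 0,"claw": 1},{"dx": 0,"dy": 0,"dz": 0.013,"yaw": 0,"claw": -0.7},{"dx": 0,"dy": 0,"dz": 0.013,"yaw": 0,"claw": -0.7},{"dx": 0,"dy": 0,"dz": 0.013,"yaw": 0,"claw": -0.7},{"dx": 0,"dy": 0,"dz": 0.013,"yaw": 0,"claw": -0.7},{"dx": 0,"dy": 0,"dz": -0.03,"yaw": 0,"claw": -0.7},{"dx": 0,"dy": 0,"dz": -0.12,"yaw": 0,"claw": -0.7},{"dx": 0,"dy": 0,"dz": -0.24,"yaw": 0,"claw": -0.7},{"dx": 0,"dy": 0,"dz": -0.36,"yaw": 0,"claw": -0.7},{"dx": -0.05,"dy": 0.1,"dz": -0.4,"yaw": 0,"claw": -0.7},{"dx": -0.05,"dy": 0.2,"dz": -0.4,"yaw": 0,"claw": -0.7},{"dx": -0.05,"dy": 0.3,"dz": -0.4,"yaw": 0,"claw": -0.7},{"dx": -0.05,"dy": 0.4,"dz": -0.4,"yaw": 0,"claw": -0.7},{"dx": -0.05,"dy": 0.5,"dz": -0.4,"yaw": 0,"claw": -0.7},{"dx": -0.05,"dy": 0.6,"dz": -0.4,"yaw": 0,"claw": -0.7},{"dx": -0.05,"dy": 0.6,"dz": -0.4,"yaw": 0,"claw": -0.7}]'

```text
time: 35.22
tool_pos: [0.3331, 0.0652, 0.2254]
tool_rot: [-0.0, 0.972, -0.234, 0.001]
contact_force: [1.1, -0.3, -0.0]
gripper_width: 0.851
grasp_force: 0.0
```

```bash
python3 - <<'E'
from h import *
s=manip.state();print(s['time'],s['tool_pos'].round(4),s['contact_force'].round(2))
a=snap('top','t17.png');b=snap('side','s17.png')
cv2.imwrite('pics/f17.png',np.hstack([cv2.resize(a[120:320,90:340],(400,320)),cv2.resize(b[200:480,150:450],(400,373))[:320] if 0 else cv2.resize(b[200:480,150:450],(343,320))])[:,:,::-1])
E
```

```text
35.225 [0.3331 0.0652 0.2254] [ 1.07 -0.33 -0.  ]
```

View pics/f17.png

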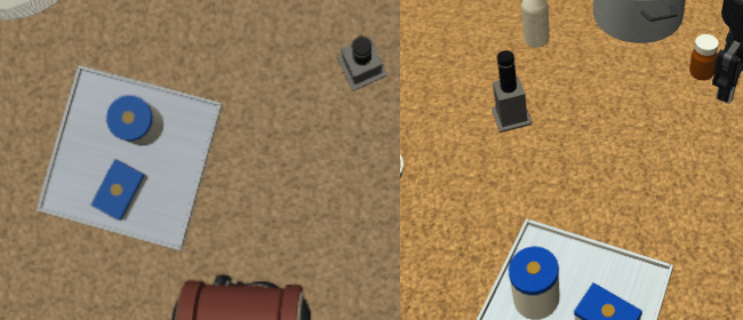

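The last picture shows both tubs upright on the tray floor (top crop at (128,117) and (117,190)) and the probe upright in its holder. The gripper is clear of everything.

```bash
python3 -c "
from plant import manip
print(manip.job_done())"
```

```text
the job is handed in; nothing more can be done
None
```

I handed the job in at about 35 s on the robot's clock: crank turned about 367° clockwise; pot lid, tall tub and low tub (the only two present) each touched in order for about a second; probe back upright in its holder; both tubs upright in the cold tray; no verdict came back.

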